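# Stock the glazing caddy for a stoneware firing

## Robot

A 6-joint arm with a two-finger parallel gripper is mounted at the origin on the work surface. World frame = base frame: x ahead of the robot, y to its left, z up, the work surface at z = 0. Lengths are in mm, angles in rad, forces in N, time in s.
With the tool pointing down it reaches from about 275 to 1000 mm from the base axis. Payload 8.4 kg.
Tool frame: the origin (TCP) lies at the very end of the fingers, on their centre line; the grasp point (between the pads) lies 19 mm behind it; z points along the fingers, y is the direction in which the jaws open and shut (so a half turn about z gives the same grasp; the last joint's range is limited). The gripper opens to 85 mm and grips with 20 to 120 N. Pads are 22 mm wide; open, the fingers measure 114 mm over their backs; the gripper's body (76 mm by 85 mm) begins 54 mm behind the grasp point. The pads swing forward as they close: fully open they stand 13 mm farther back than shut.
Start: joints at [1.189, 0.353, 1.633, -0, 1.155, -0.002], TCP at [231.708, 580.465, 231.281] pointing down, gripper open.
Joint ranges: [-2.63, 2.63], [-0.92, 2.1], [0.06, 2.66], [-1.3, 4.44], [0, 2.69], [-3.02, 3.02]. Speed limits (rad/s): [2.22, 2.22, 2.79, 3.14, 3.14, 3.14].

## Interface

Orientations are given as [roll, pitch, yaw] about the fixed x, y, z axes, in that order (R = Rz(yaw) Ry(pitch) Rx(roll)).
In Python, from rig import r gives the robot as it stands.
- The arm moves only by the tool move_arm, never from a script. Its argument "increments" is a list of rows, each an object of numbers: "tx", "ty", "tz": the shift along the tool's x, y, z in cm; "rx", "ry", "rz": the turn, a rotation vector about the tool's x, y, z in degrees; "gripper": the gripper's target within -1 to 1 (fully open at 1, half-way at 0, shut at -1). A call has 1 to 12 rows; each row shifts and turns the commanded pose from where the row before left it, along the tool's axes as they then stand; what a row does not reach is not made up. A row lasts 1/10 s, in which the tool goes at most 50 mm and 8.59 degrees, less where a joint would pass 70% of its speed; a pose out of reach is approached as far as the arm can. A call is refused whole if a number of a shift passes 5 or a number of a turn 8.59, either way. A call with a gripper value outside its range is refused whole. The fingers move at their own pace and stop on an object; "squeeze" is the grip in N (left out, the last holds). Time passes only in rows, so rows that do not move let the fingers close. It gives the time, the measured TCP pose, the force and the opening at its end, in the units of the state.
- r.sense(): the state, without advancing time (a new reading comes with each control period).
- r.grab_frame(name): name is "scene" or "top"; returns (picture, depth): 384x512x3 uint8, red, green, blue; 384x512 float32, mm along the optical axis (not along the pixel's ray), 0 where there is no reading.
- r.camera_model(name): a dict with "fx", "fy", "cx", "cy" (pixels), "k1" (the pictures are not rectified: a ray, as slopes to the right and down, at radius r is drawn at 1 + k1 r^2 times it, then the intrinsics apply), "R" (3x3) and "t" (3): a world point X has camera coordinates R X + t. Camera axes: x right, y down, z forward; pixel columns grow to the right and rows downward; lengths in mm; the calibration is good to about 2 mm. A picture is of the moment at which its call begins. camera_model takes no time and is no camera call.
- r.sign_off(): hands the job in, once; it reports no verdict.
Trained networks look in the newest picture that a camera, given by its name, has taken for a name from the list of things; names that differ only in an ending like _2 or _b are one class to them, and where a whole thing is asked for, a point or a joint stands for the part that bears it (a point fixed in the world has none). Each returns a list of dicts, best first, with "confidence" (0 to 1); they miss things now and then, are a little off and sometimes report something else, mostly with a low value. They report only what shows in the picture. A call takes as long as a camera call.
- r.cut_out(query, camera): "mask" (384x512 bool, what is visible of it) and "bbox" ([left, top, right, bottom] in pixels, round what is visible of it).
- r.place_of(query, camera): "location" ([row, column] in pixels: a listed point, or the origin of a listed thing).
The state is a dict: "clock": time; "qpos": joint angles; "qvel": joint speeds; "joint_efforts": joint torques, N m; "eef_pos": TCP position; "tcp_rot": TCP orientation; "contact_force": force on the tool from outside, world axes, zero at the start; "wrist_torque": the same for the moment, N m; "opening": opening from 0.0 (shut) to 1.0 (fully open).
Only numpy, scipy, OpenCV 4.12 (cv2) and the standard library are available. Lean on these libraries where they do the work, as an engineer would, in place of code of your own. Each camera call takes 0.05 s, during which the arm holds its last target. There are 200 camera calls.

## Task

Stock the wooden caddy for the stoneware glazing: set each of the four white-capped glaze jars gently down into the well whose test tile shows its colour, upright and standing on the well's floor, then let go. The two black-capped jars are low-fire glazes that would run and spoil a stoneware kiln: leave them standing where they are, and do not tip any jar over.

Things in the scene. Friction and masses are not known exactly. Their poses are not given: they have to be found in the camera images.
- jar_blue_center (a point): round glaze jar, 48 mm across and 84 mm tall, upright on the table; straight sides, cobalt blue glaze in it, WHITE screw cap (47 mm across, top 20 mm of the height) topped with a dab of cobalt blue. This point is the jar's centre, half-way up; z runs up the jar. 0.11 to 0.22 kg. A stoneware glaze: belongs in the caddy.
- jar_green_center (a point): round glaze jar, 48 mm across and 84 mm tall, upright on the table; straight sides, dark green glaze in it, WHITE screw cap (47 mm across, top 20 mm of the height) topped with a dab of dark green. This point is the jar's centre, half-way up; z runs up the jar. 0.11 to 0.22 kg. A stoneware glaze: belongs in the caddy.
- jar_amber_center (a point): round glaze jar, 48 mm across and 84 mm tall, upright on the table; straight sides, amber yellow glaze in it, WHITE screw cap (47 mm across, top 20 mm of the height) topped with a dab of amber yellow. This point is the jar's centre, half-way up; z runs up the jar. 0.11 to 0.22 kg. A stoneware glaze: belongs in the caddy.
- jar_red_center (a point): round glaze jar, 48 mm across and 84 mm tall, upright on the table; straight sides, dark red glaze in it, WHITE screw cap (47 mm across, top 20 mm of the height) topped with a dab of dark red. This point is the jar's centre, half-way up; z runs up the jar. 0.11 to 0.22 kg. A stoneware glaze: belongs in the caddy.
- low_blue_center (a point): round glaze jar, 48 mm across and 84 mm tall, upright on the table; straight sides, cobalt blue glaze in it, BLACK screw cap (47 mm across, top 20 mm of the height) topped with a dab of cobalt blue. This point is the jar's centre, half-way up; z runs up the jar. 0.11 to 0.22 kg. A low-fire glaze, same jar but for its cap: stays where it is.
- low_red_center (a point): round glaze jar, 48 mm across and 84 mm tall, upright on the table; straight sides, dark red glaze in it, BLACK screw cap (47 mm across, top 20 mm of the height) topped with a dab of dark red. This point is the jar's centre, half-way up; z runs up the jar. 0.11 to 0.22 kg. A low-fire glaze, same jar but for its cap: stays where it is.
- well_blue (a point): floor centre of the well marked by the cobalt blue tile. Round well 66 mm across, 16 mm deep (floor 6 mm above the table), one of 2 x 2 (106 mm apart in x, 98 in y) in a fixed plywood caddy 222 x 200 mm, 22 mm high. Its flat tile (30 x 44 x 5 mm, buff, coloured face) lies on the deck 52 mm from here along +x, the side away from the robot; z is up. The tiles change wells between starts.
- well_green (a point): floor centre of the well marked by the dark green tile. Round well 66 mm across, 16 mm deep (floor 6 mm above the table), one of 2 x 2 (106 mm apart in x, 98 in y) in a fixed plywood caddy 222 x 200 mm, 22 mm high. Its flat tile (30 x 44 x 5 mm, buff, coloured face) lies on the deck 52 mm from here along +x, the side away from the robot; z is up. The tiles change wells between starts.
- well_amber (a point): floor centre of the well marked by the amber yellow tile. Round well 66 mm across, 16 mm deep (floor 6 mm above the table), one of 2 x 2 (106 mm apart in x, 98 in y) in a fixed plywood caddy 222 x 200 mm, 22 mm high. Its flat tile (30 x 44 x 5 mm, buff, coloured face) lies on the deck 52 mm from here along +x, the side away from the robot; z is up. The tiles change wells between starts.
- well_red (a point): floor centre of the well marked by the dark red tile. Round well 66 mm across, 16 mm deep (floor 6 mm above the table), one of 2 x 2 (106 mm apart in x, 98 in y) in a fixed plywood caddy 222 x 200 mm, 22 mm high. Its flat tile (30 x 44 x 5 mm, buff, coloured face) lies on the deck 52 mm from here along +x, the side away from the robot; z is up. The tiles change wells between starts.

How it is judged:
By the outcome, as a careful person would: the job done as asked, in the order asked, and still so for the second after the job is handed in, with the robot touching nothing.
It also fails if it takes over 99 s, if anything falls off the work surface, if the arm or the gripper's body presses on something with over 40 N, if the wrist force passes 120 N, or if a joint passes its speed limit or range.

## Working session

There is one attempt and no reset: what is moved stays moved. The work goes in short steps, Python scripts to look and compute and a tool call to move; the robot and the scene stay as the last step left them, time stands still between calls to the robot, and variables do not carry over. Pictures are saved under pics/ and viewed, about 12 in all and at most 16, crops included, and the job is handed in when it is done.

Besides the shell and the picture viewer there is one more tool, called after "Request:" by a JSON object that holds its "op" and its "data". move_arm: Moves the arm, as the interface text tells. Its arguments: {"type":"object","properties":{"increments":{"type":"array","items":{"type":"object","properties":{"tx":{"type":"number"},"ty":{"type":"number"},"tz":{"type":"number"},"rx":{"type":"number"},"ry":{"type":"number"},"rz":{"type":"number"},"gripper":{"type":"number"}}}},"squeeze":{"type":"number"}},"required":["increments"]}

```bash
mkdir -p pics; ls; cat > h.py <<'E'
import numpy as np, cv2
from rig import r
def pix2world(cam,row,col,depth=None,z=None):
    m=r.camera_model(cam); k=m["k1"]
    d=np.array([(col-m["cx"])/m["fx"],(row-m["cy"])/m["fy"]]); u=d.copy()
    for _ in range(20): u=d/(1+k*(u@u))
    R=np.array(m["R"]);t=np.array(m["t"]); ray=R.T@np.array([u[0],u[1],1]); c=-R.T@t
    s=depth if depth is not None else (z-c[2])/ray[2]
    return c+s*ray
E
python3 - <<'E'
from h import *
for c in("top","scene"):
    p,d=r.grab_frame(c); cv2.imwrite(f"pics/{c}0.png",p[...,::-1]); np.save(f"{c}d.npy",d)
    m=r.camera_model(c); print(c,(-np.array(m["R"]).T@np.array(m["t"])).round(),m["fx"])
    for n in"jar_blue_center jar_green_center jar_amber_center jar_red_center low_blue_center low_red_center well_blue well_green well_amber well_red".split():
        z=6 if "well" in n else 42
        print(n,[(np.round(q["location"]),round(q["confidence"],2),pix2world(c,*q["location"],z=z).round()[:2]) for q in r.place_of(n,c)[:3]])
s=r.sense();print(s)
E
```

```text
pics
top [473. -21. 897.] 395.2076632734207
jar_blue_center []
jar_green_center [(array([227., 293.]), 0.71, array([454., -90.]))]
jar_amber_center [(array([171., 402.]), 0.92, array([ 571., -332.]))]
jar_red_center [(array([163., 287.]), 0.96, array([592., -81.]))]
low_blue_center [(array([236., 397.]), 0.78, array([ 432., -316.]))]
low_red_center [(array([174., 338.]), 0.96, array([ 566., -192.]))]
well_blue []
well_green [(array([240., 350.]), 0.26, array([ 422., -221.]))]
well_amber []
well_red []
scene [1106. -265.  706.] 418.51968169234675
jar_blue_center [(array([203., 156.]), 0.82, array([ 439., -222.]))]
jar_green_center [(array([190., 215.]), 0.88, array([448., -90.])), (array([240., 236.]), 0.58, array([601., -93.]))]
jar_amber_center [(array([262., 111.]), 0.85, array([ 565., -340.]))]
jar_red_center [(array([238., 239.]), 0.63, array([597., -86.]))]
low_blue_center [(array([211., 112.]), 0.83, array([ 429., -319.]))]
low_red_center [(array([241., 182.]), 0.86, array([ 564., -196.]))]
well_blue []
well_green [(array([238., 239.]), 0.45, array([568., -77.]))]
well_amber []
well_red []
{'clock': 1.1, 'qpos': array([ 1.18861437e+00,  3.52975855e-01,  1.63342553e+00,  3.30095455e-05,
        1.15518383e+00, -2.40935521e-03]), 'qvel': array([ 0.00127592, -0.00115273, -0.00106065,  0.00061746,  0.00041302,
        0.00208119]), 'joint_efforts': array([-1.45256352e-03, -6.05167437e+01, -3.42450356e+01,  3.52215613e-05,
        8.60843611e-04, -8.38254948e-06]), 'eef_pos': array([231.68694378, 580.46436088, 231.28511579]), 'tcp_rot': array([ 3.14158514e+00, -3.01815109e-05,  2.76180673e+00]), 'contact_force': array([0.24809263, 0.20264587, 1.10124202]), 'wrist_torque': array([-0.03075947,  0.02233295, -0.01070719]), 'opening': 1.0005216747662495}
```

View pics/top0.png

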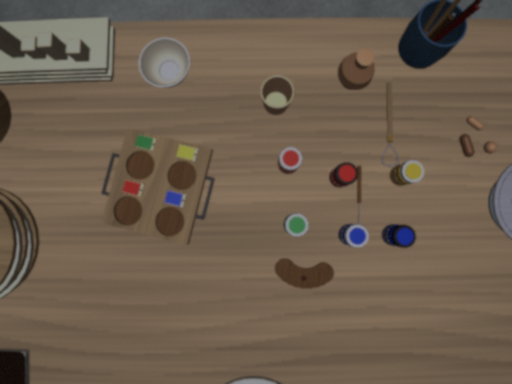

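View pics/scene0.png

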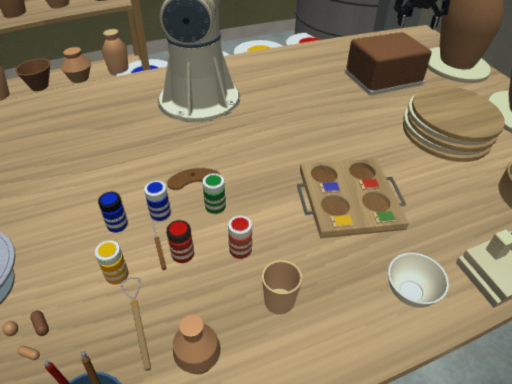

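The top view shows the jar caps: red (159,290), green (225,297), blue (236,357), amber (172,412), low_red (174,346), low_blue (236,402). The caddy is turned slightly. Its wells (row,col) are green (164,140), amber (175,181), red (210,127) and blue (221,170). Next I'll measure these with depth.

```bash
cat >> h.py <<'E'
def cloud(cam,d):
    m=r.camera_model(cam); h,w=d.shape; c,ro=np.meshgrid(np.arange(w),np.arange(h))
    K=np.array([[m["fx"],0,m["cx"]],[0,m["fy"],m["cy"]],[0,0,1.]])
    u=cv2.undistortPoints(np.stack([c,ro],-1).reshape(-1,1,2).astype(float),K,np.array([m["k1"],0,0,0,0.])).reshape(h,w,2)
    P=np.dstack([u,np.ones((h,w))])*d[...,None]
    return (P-np.array(m["t"]))@np.array(m["R"])
E
python3 - <<'E'
from h import *
for cam in("top","scene"):
    d=np.load(cam+"d.npy"); W=cloud(cam,d); z=W[...,2]
    print(cam,"table z",np.median(z[d>0]))
    m=((z>76)&(z<92)&(d>0)&(W[...,0]>350)&(W[...,0]<650)&(W[...,1]<0)&(W[...,1]>-400)).astype(np.uint8)
    n,l,s,c=cv2.connectedComponentsWithStats(m)
    for i in range(1,n):
        if s[i,4]>40:
            p=W[l==i]; (x,y),rad=cv2.minEnclosingCircle(p[:,:2].astype(np.float32)); 
            print("jar",c[i].round(),s[i,4],"circ",round(x,1),round(y,1),round(rad,1),"mean",p.mean(0).round(1))
    lo=(d>0)&(W[...,0]>350)&(W[...,0]<700)&(W[...,1]>80)&(W[...,1]<420)
    m=(lo&(z>17)&(z<32)).astype(np.uint8)
    m=cv2.morphologyEx(m,cv2.MORPH_OPEN,np.ones((7,7)) if cam=="top" else np.ones((5,5)))
    n,l,s,c=cv2.connectedComponentsWithStats(m); i=1+np.argmax(s[1:,4])
    p=W[l==i]; print("deck",s[i],"rect",cv2.minAreaRect(p[:,:2].astype(np.float32)),"z",np.median(p[:,2]))
    # holes: fit enclosing rim
    cs,hr=cv2.findContours((l==i).astype(np.uint8),cv2.RETR_CCOMP,cv2.CHAIN_APPROX_NONE)
    for k,cc in enumerate(cs):
        if hr[0][k][3]>=0 and len(cc)>30:
            q=np.array([pix2world(cam,v,u,z=22)[:2] for u,v in cc[:,0]]).astype(np.float32)
            print("hole",cc[:,0].mean(0).round(),"ellipse",cv2.fitEllipse(q))
E
```

```text
top table z 0.323158908183358
jar [290. 158.] 403 circ 597.7 -84.1 23.9 mean [597.3 -83.7  83.4]
jar [412. 171.] 397 circ 568.2 -339.0 24.0 mean [ 566.9 -337.7   83.2]
jar [346. 173.] 412 circ 565.3 -200.2 24.1 mean [ 564.9 -199.8   83.3]
jar [296. 224.] 419 circ 459.5 -94.4 24.1 mean [459.6 -94.   83.5]
jar [357. 236.] 426 circ 434.8 -219.2 24.5 mean [ 435.3 -218.2   83.4]
jar [404. 236.] 433 circ 432.5 -317.3 24.4 mean [ 432.8 -316.    83.4]
deck [ 103  130  107  106 5398] rect ((549.8641967773438, 212.1978759765625), (201.76246643066406, 222.53883361816406), 75.57269287109375) z 22.23008178550711
hole [180. 177.] ellipse ((569.5762939453125, 155.59349060058594), (66.85736083984375, 74.45071411132812), 94.11898803710938)
scene table z 1.792094005502987
jar [213. 182.] 304 circ 460.3 -95.5 24.5 mean [463.5 -96.1  83.6]
jar [155. 189.] 304 circ 436.7 -220.1 24.4 mean [ 439.2 -219.5   83.6]
jar [109. 200.] 318 circ 433.5 -317.1 24.6 mean [ 437.4 -316.6   83.8]
jar [240. 226.] 393 circ 598.4 -85.2 24.3 mean [600.8 -85.9  83.6]
jar [178. 230.] 407 circ 564.0 -201.7 25.0 mean [ 568.2 -201.7   84.4]
jar [107. 251.] 437 circ 568.4 -339.6 24.4 mean [ 571.1 -339.5   83.8]
deck [ 301  159  107   74 4131] rect ((548.941650390625, 214.358154296875), (206.7729949951172, 225.3706817626953), 76.01203155517578) z 23.554618187043186
hole [335. 206.] ellipse ((572.368408203125, 153.37513732910156), (63.48543930053711, 64.92672729492188), 0.7203042507171631)
hole [376. 202.] ellipse ((596.8662109375, 249.0043182373047), (65.16948699951172, 67.591064453125), 138.71844482421875)
```

```bash
python3 - <<'E'
from h import *
th=np.deg2rad(75.7-90); ex=np.array([np.cos(th),np.sin(th)]); ey=np.array([-ex[1],ex[0]])
out={}
for cam,z in(("top",22),("scene",22)):
    im=cv2.imread(f"pics/{cam}0.png"); g=cv2.cvtColor(im,cv2.COLOR_BGR2GRAY).astype(float)
    # rectify deck plane at 1px=0.5mm
    m=r.camera_model(cam); xs=np.arange(400,700,.5); ys=np.arange(80,350,.5)
    X,Y=np.meshgrid(xs,ys); P=np.dstack([X,Y,np.full_like(X,z)])@np.array(m["R"]).T+np.array(m["t"])
    u=P[...,0]/P[...,2];v=P[...,1]/P[...,2];f=1+m["k1"]*(u*u+v*v)
    w=cv2.remap(im,(u*f*m["fx"]+m["cx"]).astype(np.float32),(v*f*m["fy"]+m["cy"]).astype(np.float32),cv2.INTER_LINEAR)
    out[cam]=w; G=cv2.GaussianBlur(cv2.cvtColor(w,cv2.COLOR_BGR2GRAY),(0,0),2).astype(float)
    a=np.linspace(0,2*np.pi,90)
    def samp(c,R):
        return G[np.clip(((c[1]+R*np.sin(a)-80)*2).round().astype(int),0,G.shape[0]-1),np.clip(((c[0]+R*np.cos(a)-400)*2).round().astype(int),0,G.shape[1]-1)]
    def score(p):
        t=p[2]; e=np.array([np.cos(t),np.sin(t)]);n=np.array([-e[1],e[0]]); s=0
        for i in(-53,53):
            for j in(-49,49):
                c=p[:2]+i*e+j*n; s+=np.clip(samp(c,36)-samp(c,30),-10,40).mean()
        return -s
    from scipy.optimize import differential_evolution
    o=differential_evolution(score,[(515,550),(190,235),(-.35,-.15)],seed=1,maxiter=60)
    p=o.x; print(cam,p.round(3),-o.fun); e=np.array([np.cos(p[2]),np.sin(p[2])]);n=np.array([-e[1],e[0]])
    for i,j in((53,49),(53,-49),(-53,49),(-53,-49)):
        c=p[:2]+i*e+j*n; print(i,j,c.round(1)); cv2.circle(w,(int((c[0]-400)*2),int((c[1]-80)*2)),66,(255,255,0),1)
cv2.imwrite("pics/rect.png",cv2.resize(np.hstack([out["top"],out["scene"]]),(800,360)))
E
```

```text
top [ 5.32615e+02  2.15614e+02 -2.57000e-01] 116.17777777777778
53 49 [596.3 249.5]
53 -49 [571.4 154.7]
-53 49 [493.8 276.5]
-53 -49 [468.9 181.7]
scene [ 5.31956e+02  2.15925e+02 -2.55000e-01] 131.88888888888889
53 49 [595.6 249.9]
53 -49 [570.9 155.1]
-53 49 [493.1 276.7]
-53 -49 [468.3 181.9]
```

View pics/rect.png

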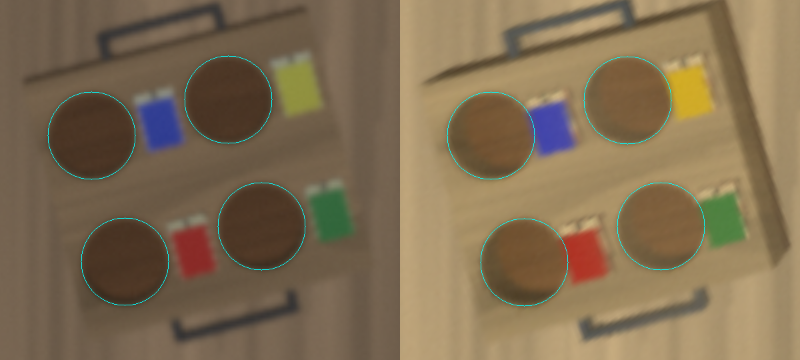

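Both cameras agree on the wells: green (596,249.7), amber (571,155), red (493.5,276.5), blue (468.7,181.8). The jars are blue (435.5,-219.5), green (460,-95), amber (568.3,-339.3) and red (598,-84.6). I'll turn the yaw to 90°, so that tx=+y, ty=+x and tz is down, then head for blue.

Request:
{"op": "move_arm", "data": {"increments": [{"rz":8.53,"gripper":1},{"rz":8.53},{"rz":8.53},{"rz":8.53},{"rz":8.53},{"rz":8.53},{"rz":8.53},{"rz":8.53},{"tx":-2,"ty":0.5},{"tx":-4,"ty":1},{"tx":-4.7,"ty":1.2},{"tx":-4.7,"ty":1.2}], "squeeze": 40}}

```text
invalid input
```

Request:
{"op": "move_arm", "data": {"increments": [{"tx":-4.7,"ty":1.2},{"tx":-4.7,"ty":1.2},{"tx":-4.7,"ty":1.2},{"tx":-4.7,"ty":1.2},{"tx":-4.7,"ty":1.2},{"tx":-4.7,"ty":1.2},{"tx":-4.7,"ty":1.2},{"tx":-4.7,"ty":1.2},{"tx":-4.7,"ty":1.2},{"tx":-4.7,"ty":1.2},{"tx":-4.7,"ty":1.2},{"tx":-4.7,"ty":1.2}]}}

```text
invalid input
```

Request:
{"op": "move_arm", "data": {"increments": [{"tx":0,"ty":0,"tz":0,"rx":0,"ry":0,"rz":8.53,"gripper":1},{"tx":0,"ty":0,"tz":0,"rx":0,"ry":0,"rz":8.53,"gripper":1}], "squeeze": 40}}

```text
clock: 1.3
eef_pos: [231.7, 580.4, 231.3]
tcp_rot: [-3.142, 0.0, 2.458]
contact_force: [-0.8, -0.8, 0.8]
opening: 0.997
```

Request:
{"op": "move_arm", "data": {"increments": [{"tx":0,"ty":0,"tz":0,"rx":0,"ry":0,"rz":8.53,"gripper":1},{"tx":0,"ty":0,"tz":0,"rx":0,"ry":0,"rz":8.53,"gripper":1},{"tx":0,"ty":0,"tz":0,"rx":0,"ry":0,"rz":8.53,"gripper":1},{"tx":0,"ty":0,"tz":0,"rx":0,"ry":0,"rz":8.53,"gripper":1},{"tx":0,"ty":0,"tz":0,"rx":0,"ry":0,"rz":8.53,"gripper":1},{"tx":0,"ty":0,"tz":0,"rx":0,"ry":0,"rz":8.53,"gripper":1},{"tx":-2,"ty":0.5,"tz":0,"rx":0,"ry":0,"rz":0,"gripper":1},{"tx":-4,"ty":1,"tz":0,"rx":0,"ry":0,"rz":0,"gripper":1},{"tx":-4.7,"ty":1.2,"tz":0,"rx":0,"ry":0,"rz":0,"gripper":1},{"tx":-4.7,"ty":1.2,"tz":0,"rx":0,"ry":0,"rz":0,"gripper":1},{"tx":-4.7,"ty":1.2,"tz":0,"rx":0,"ry":0,"rz":0,"gripper":1},{"tx":-4.7,"ty":1.2,"tz":0,"rx":0,"ry":0,"rz":0,"gripper":1}], "squeeze": 40}}

```text
clock: 2.5
eef_pos: [294.8, 330.7, 231.4]
tcp_rot: [3.141, -0.0, 1.571]
contact_force: [0.8, -0.8, 1.0]
opening: 1.002
```

Request:
{"op": "move_arm", "data": {"increments": [{"tx":-4.7,"ty":1.2,"tz":0,"rx":0,"ry":0,"rz":0,"gripper":1},{"tx":-4.7,"ty":1.2,"tz":0,"rx":0,"ry":0,"rz":0,"gripper":1},{"tx":-4.7,"ty":1.2,"tz":0,"rx":0,"ry":0,"rz":0,"gripper":1},{"tx":-4.7,"ty":1.2,"tz":0,"rx":0,"ry":0,"rz":0,"gripper":1},{"tx":-4.7,"ty":1.2,"tz":0,"rx":0,"ry":0,"rz":0,"gripper":1},{"tx":-4.7,"ty":1.2,"tz":0,"rx":0,"ry":0,"rz":0,"gripper":1},{"tx":-4.7,"ty":1.2,"tz":0,"rx":0,"ry":0,"rz":0,"gripper":1},{"tx":-4.7,"ty":1.2,"tz":0,"rx":0,"ry":0,"rz":0,"gripper":1},{"tx":-4.7,"ty":1.2,"tz":0,"rx":0,"ry":0,"rz":0,"gripper":1},{"tx":-4.7,"ty":1.2,"tz":0,"rx":0,"ry":0,"rz":0,"gripper":1},{"tx":-2,"ty":0.5,"tz":0,"rx":0,"ry":0,"rz":0,"gripper":1},{"tx":0,"ty":0,"tz":0,"rx":0,"ry":0,"rz":0,"gripper":1}], "squeeze": 40}}

```text
clock: 3.7
eef_pos: [420.4, -160.1, 231.4]
tcp_rot: [3.141, 0.001, 1.567]
contact_force: [-0.6, 0.9, -0.2]
opening: 1.0
```

Request:
{"op": "move_arm", "data": {"increments": [{"tx":-3,"ty":0.8,"tz":0,"rx":0,"ry":0,"rz":0,"gripper":1},{"tx":-2.95,"ty":0.7,"tz":0,"rx":0,"ry":0,"rz":0,"gripper":1},{"tx":0,"ty":0,"tz":3,"rx":0,"ry":0,"rz":0,"gripper":1},{"tx":0,"ty":0,"tz":4,"rx":0,"ry":0,"rz":0,"gripper":1},{"tx":0,"ty":0,"tz":3,"rx":0,"ry":0,"rz":0,"gripper":1},{"tx":0,"ty":0,"tz":1,"rx":0,"ry":0,"rz":0,"gripper":1},{"tx":0,"ty":0,"tz":0,"rx":0,"ry":0,"rz":0,"gripper":1}], "squeeze": 40}}

```text
clock: 4.4
eef_pos: [433.9, -215.9, 120.5]
tcp_rot: [-3.139, -0.001, 1.571]
contact_force: [0.9, -1.2, 0.4]
opening: 0.999
```

```bash
python3 - <<'E'
from h import *
o=[]
for c in("top","scene"):
    p,d=r.grab_frame(c); o.append(p[...,::-1])
cv2.imwrite("pics/a.png",cv2.resize(np.hstack([o[0][100:300,220:470],o[1][100:300,60:310]]),(800,320)))
print(r.sense()["eef_pos"],r.sense()["tcp_rot"])
E
```

```text
[ 435.4958157  -216.93402114  122.4386974 ] [3.14040471e+00 5.21253479e-04 1.57131572e+00]
```

View pics/a.png

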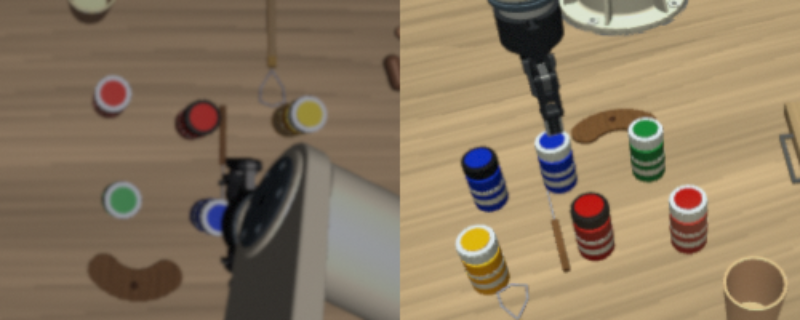

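Arm is directly over blue with the jaws along x. Descending and gripping.

Request:
{"op": "move_arm", "data": {"increments": [{"tx":-0.25,"ty":0,"tz":0,"rx":0,"ry":0,"rz":0,"gripper":1},{"tx":0,"ty":0,"tz":2,"rx":0,"ry":0,"rz":0,"gripper":1},{"tx":0,"ty":0,"tz":3,"rx":0,"ry":0,"rz":0,"gripper":1},{"tx":0,"ty":0,"tz":3,"rx":0,"ry":0,"rz":0,"gripper":1},{"tx":0,"ty":0,"tz":1.6,"rx":0,"ry":0,"rz":0,"gripper":1},{"tx":0,"ty":0,"tz":0,"rx":0,"ry":0,"rz":0,"gripper":1},{"tx":0,"ty":0,"tz":0,"rx":0,"ry":0,"rz":0,"gripper":1},{"tx":0,"ty":0,"tz":0,"rx":0,"ry":0,"rz":0,"gripper":1}], "squeeze": 30}}

```text
clock: 5.3
eef_pos: [435.8, -220.1, 26.7]
tcp_rot: [3.139, 0.001, 1.571]
contact_force: [0.1, 0.2, 0.2]
opening: 0.999
```

Request:
{"op": "move_arm", "data": {"increments": [{"tx":0,"ty":0,"tz":0,"rx":0,"ry":0,"rz":0,"gripper":0.6},{"tx":0,"ty":0,"tz":0,"rx":0,"ry":0,"rz":0,"gripper":0.4},{"tx":0,"ty":0,"tz":0,"rx":0,"ry":0,"rz":0,"gripper":0.2},{"tx":0,"ty":0,"tz":0,"rx":0,"ry":0,"rz":0,"gripper":0},{"tx":0,"ty":0,"tz":0,"rx":0,"ry":0,"rz":0,"gripper":-0.2},{"tx":0,"ty":0,"tz":0,"rx":0,"ry":0,"rz":0,"gripper":-0.4},{"tx":0,"ty":0,"tz":0,"rx":0,"ry":0,"rz":0,"gripper":-0.5},{"tx":0,"ty":0,"tz":0,"rx":0,"ry":0,"rz":0,"gripper":-0.5}], "squeeze": 30}}

```text
clock: 6.1
eef_pos: [435.0, -219.7, 25.9]
tcp_rot: [3.141, 0.0, 1.571]
contact_force: [-2.1, 0.7, 7.9]
opening: 0.555
```

Request:
{"op": "move_arm", "data": {"increments": [{"tx":0,"ty":0,"tz":-1,"rx":0,"ry":0,"rz":0,"gripper":-0.5},{"tx":0,"ty":0,"tz":-2,"rx":0,"ry":0,"rz":0,"gripper":-0.5},{"tx":0,"ty":0,"tz":-3.5,"rx":0,"ry":0,"rz":0,"gripper":-0.5},{"tx":0,"ty":0,"tz":-3.5,"rx":0,"ry":0,"rz":0,"gripper":-0.5},{"tx":0,"ty":0,"tz":-3,"rx":0,"ry":0,"rz":0,"gripper":-0.5},{"tx":0,"ty":0,"tz":-1,"rx":0,"ry":0,"rz":0,"gripper":-0.5}], "squeeze": 30}}

```text
clock: 6.7
eef_pos: [436.0, -220.2, 168.6]
tcp_rot: [3.137, 0.002, 1.571]
contact_force: [0.2, 0.0, -1.8]
opening: 0.555
```

Request:
{"op": "move_arm", "data": {"increments": [{"tx":2,"ty":0,"tz":0,"rx":0,"ry":0,"rz":0,"gripper":-0.5},{"tx":3.5,"ty":0.33,"tz":0,"rx":0,"ry":0,"rz":0,"gripper":-0.5},{"tx":4,"ty":0.33,"tz":0,"rx":0,"ry":0,"rz":0,"gripper":-0.5},{"tx":4,"ty":0.33,"tz":0,"rx":0,"ry":0,"rz":0,"gripper":-0.5},{"tx":4,"ty":0.33,"tz":0,"rx":0,"ry":0,"rz":0,"gripper":-0.5},{"tx":4,"ty":0.33,"tz":0,"rx":0,"ry":0,"rz":0,"gripper":-0.5},{"tx":4,"ty":0.33,"tz":0,"rx":0,"ry":0,"rz":0,"gripper":-0.5},{"tx":4,"ty":0.33,"tz":0,"rx":0,"ry":0,"rz":0,"gripper":-0.5},{"tx":4,"ty":0.33,"tz":0,"rx":0,"ry":0,"rz":0,"gripper":-0.5},{"tx":3.5,"ty":0.33,"tz":0,"rx":0,"ry":0,"rz":0,"gripper":-0.5},{"tx":2,"ty":0.33,"tz":0,"rx":0,"ry":0,"rz":0,"gripper":-0.5},{"tx":1.1,"ty":0,"tz":0,"rx":0,"ry":0,"rz":0,"gripper":-0.5}], "squeeze": 30}}

```text
clock: 7.9
eef_pos: [467.4, 183.0, 164.6]
tcp_rot: [-3.141, 0.0, 1.573]
contact_force: [-0.2, -0.7, -2.6]
opening: 0.552
```

Request:
{"op": "move_arm", "data": {"increments": [{"tx":0,"ty":0,"tz":0,"rx":0,"ry":0,"rz":0,"gripper":-0.5},{"tx":0,"ty":0,"tz":0,"rx":0,"ry":0,"rz":0,"gripper":-0.5}], "squeeze": 30}}

```text
clock: 8.1
eef_pos: [467.1, 180.6, 164.8]
tcp_rot: [-3.14, 0.001, 1.571]
contact_force: [0.7, 0.1, -1.2]
opening: 0.554
```

```bash
python3 - <<'E'
from h import *
o=[]
for c in("top","scene"):
    p,d=r.grab_frame(c); o.append(p[...,::-1])
cv2.imwrite("pics/b.png",cv2.resize(np.hstack([o[0][100:300,80:330],o[1][70:270,200:450]]),(800,320)))
s=r.sense();print(s["eef_pos"],s["tcp_rot"],s["contact_force"])
E
```

```text
[467.35402908 180.30919222 165.06250238] [-3.1409040e+00  5.0536922e-04  1.5698439e+00] [ 0.43939633  0.7452147  -2.34234659]
```

View pics/b.png

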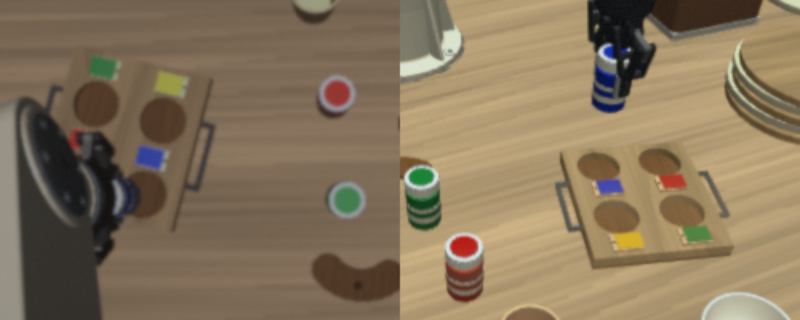

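Blue is held upright above its well. Descending.

Request:
{"op": "move_arm", "data": {"increments": [{"tx":0.15,"ty":0.15,"tz":1,"rx":0,"ry":0,"rz":0,"gripper":-0.5},{"tx":0,"ty":0,"tz":3,"rx":0,"ry":0,"rz":0,"gripper":-0.5},{"tx":0,"ty":0,"tz":3,"rx":0,"ry":0,"rz":0,"gripper":-0.5},{"tx":0,"ty":0,"tz":3,"rx":0,"ry":0,"rz":0,"gripper":-0.5},{"tx":0,"ty":0,"tz":1.5,"rx":0,"ry":0,"rz":0,"gripper":-0.5},{"tx":0,"ty":0,"tz":1,"rx":0,"ry":0,"rz":0,"gripper":-0.5},{"tx":0,"ty":0,"tz":0.3,"rx":0,"ry":0,"rz":0,"gripper":-0.5},{"tx":0,"ty":0,"tz":0,"rx":0,"ry":0,"rz":0,"gripper":-0.5},{"tx":0,"ty":0,"tz":0,"rx":0,"ry":0,"rz":0,"gripper":-0.5}], "squeeze": 30}}

```text
clock: 9.1
eef_pos: [469.8, 183.1, 38.0]
tcp_rot: [3.14, -0.0, 1.571]
contact_force: [0.1, 0.5, -1.8]
opening: 0.551
```

Request:
{"op": "move_arm", "data": {"increments": [{"tx":0,"ty":0,"tz":0.1,"rx":0,"ry":0,"rz":0,"gripper":-0.5},{"tx":0,"ty":0,"tz":0.1,"rx":0,"ry":0,"rz":0,"gripper":-0.5},{"tx":0,"ty":0,"tz":0.1,"rx":0,"ry":0,"rz":0,"gripper":-0.5},{"tx":0,"ty":0,"tz":0,"rx":0,"ry":0,"rz":0,"gripper":-0.5},{"tx":0,"ty":0,"tz":0,"rx":0,"ry":0,"rz":0,"gripper":-0.5}], "squeeze": 30}}

```text
clock: 9.6
eef_pos: [469.2, 183.0, 34.3]
tcp_rot: [3.142, 0.0, 1.571]
contact_force: [-0.2, -0.9, -1.4]
opening: 0.551
```

Request:
{"op": "move_arm", "data": {"increments": [{"tx":0,"ty":0,"tz":0.1,"rx":0,"ry":0,"rz":0,"gripper":-0.5},{"tx":0,"ty":0,"tz":0.1,"rx":0,"ry":0,"rz":0,"gripper":-0.5},{"tx":0,"ty":0,"tz":0,"rx":0,"ry":0,"rz":0,"gripper":-0.5},{"tx":0,"ty":0,"tz":0,"rx":0,"ry":0,"rz":0,"gripper":-0.5}], "squeeze": 30}}

```text
clock: 10.0
eef_pos: [469.2, 183.0, 32.2]
tcp_rot: [-3.142, 0.0, 1.571]
contact_force: [-0.3, -0.3, -1.9]
opening: 0.552
```

Request:
{"op": "move_arm", "data": {"increments": [{"tx":0,"ty":0,"tz":0.1,"rx":0,"ry":0,"rz":0,"gripper":-0.5},{"tx":0,"ty":0,"tz":0,"rx":0,"ry":0,"rz":0,"gripper":-0.5},{"tx":0,"ty":0,"tz":0,"rx":0,"ry":0,"rz":0,"gripper":-0.5}], "squeeze": 30}}

```text
clock: 10.3
eef_pos: [469.3, 183.0, 31.9]
tcp_rot: [3.141, -0.0, 1.571]
contact_force: [-2.4, -1.3, 9.4]
opening: 0.554
```

Request:
{"op": "move_arm", "data": {"increments": [{"tx":0,"ty":0,"tz":0,"rx":0,"ry":0,"rz":0,"gripper":0.2},{"tx":0,"ty":0,"tz":0,"rx":0,"ry":0,"rz":0,"gripper":0.4},{"tx":0,"ty":0,"tz":0,"rx":0,"ry":0,"rz":0,"gripper":0.7},{"tx":0,"ty":0,"tz":0,"rx":0,"ry":0,"rz":0,"gripper":1},{"tx":0,"ty":0,"tz":0,"rx":0,"ry":0,"rz":0,"gripper":1}], "squeeze": 30}}

```text
clock: 10.8
eef_pos: [469.2, 183.0, 31.2]
tcp_rot: [-3.142, -0.0, 1.571]
contact_force: [0.1, 0.1, 0.5]
opening: 1.005
```

Request:
{"op": "move_arm", "data": {"increments": [{"tx":0,"ty":0,"tz":-1,"rx":0,"ry":0,"rz":0,"gripper":1},{"tx":0,"ty":0,"tz":-3,"rx":0,"ry":0,"rz":0,"gripper":1},{"tx":0,"ty":0,"tz":-4,"rx":0,"ry":0,"rz":0,"gripper":1},{"tx":0,"ty":0,"tz":-4,"rx":0,"ry":0,"rz":0,"gripper":1},{"tx":-2,"ty":0,"tz":-1,"rx":0,"ry":0,"rz":0,"gripper":1},{"tx":-4,"ty":0,"tz":0,"rx":0,"ry":0,"rz":0,"gripper":1},{"tx":-4.5,"ty":0,"tz":0,"rx":0,"ry":0,"rz":0,"gripper":1},{"tx":-4.5,"ty":0,"tz":0,"rx":0,"ry":0,"rz":0,"gripper":1},{"tx":-4.5,"ty":0,"tz":0,"rx":0,"ry":0,"rz":0,"gripper":1},{"tx":-4,"ty":-0.4,"tz":0,"rx":0,"ry":0,"rz":0,"gripper":1},{"tx":-3,"ty":-0.4,"tz":0,"rx":0,"ry":0,"rz":0,"gripper":1},{"tx":-1.3,"ty":-0.1,"tz":0,"rx":0,"ry":0,"rz":0,"gripper":1}], "squeeze": 30}}

```text
clock: 12.0
eef_pos: [459.8, -97.2, 162.0]
tcp_rot: [3.141, 0.0, 1.569]
contact_force: [0.2, -0.1, 0.2]
opening: 1.002
```

Request:
{"op": "move_arm", "data": {"increments": [{"tx":0,"ty":0,"tz":0,"rx":0,"ry":0,"rz":0,"gripper":1},{"tx":0,"ty":0,"tz":0,"rx":0,"ry":0,"rz":0,"gripper":1},{"tx":0,"ty":0,"tz":0,"rx":0,"ry":0,"rz":0,"gripper":1}], "squeeze": 30}}

```text
clock: 12.3
eef_pos: [460.4, -94.0, 161.4]
tcp_rot: [3.142, -0.0, 1.572]
contact_force: [-0.2, 0.4, 0.0]
opening: 1.0
```

```bash
python3 - <<'E'
from h import *
o=[]
for c in("top","scene"):
    p,d=r.grab_frame(c); o.append(p[...,::-1])
cv2.imwrite("pics/c.png",cv2.resize(np.hstack([o[0][100:300,80:330],o[1][70:270,200:450]]),(800,320)))
s=r.sense();print(s["eef_pos"],s["tcp_rot"],s["contact_force"])
E
```

```text
[460.36124948 -93.99916155 161.33155987] [-3.14158230e+00 -1.29545822e-04  1.57230376e+00] [ 1.35601621  0.58409874 -0.68236365]
```

View pics/c.png

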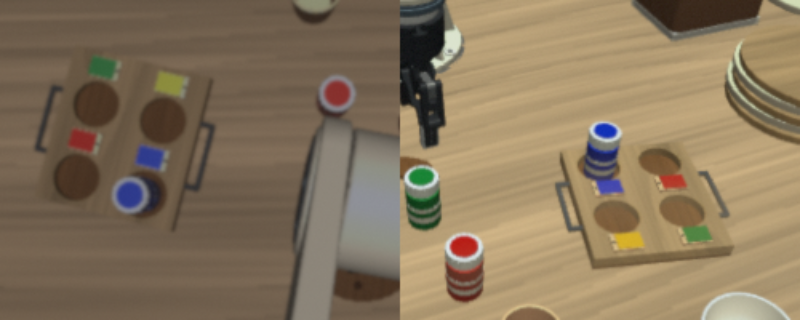

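Blue is upright in its well. Next is green.

Request:
{"op": "move_arm", "data": {"increments": [{"tx":-0.1,"ty":0,"tz":2,"rx":0,"ry":0,"rz":0,"gripper":1},{"tx":0,"ty":0,"tz":3,"rx":0,"ry":0,"rz":0,"gripper":1},{"tx":0,"ty":0,"tz":3,"rx":0,"ry":0,"rz":0,"gripper":1},{"tx":0,"ty":0,"tz":3,"rx":0,"ry":0,"rz":0,"gripper":1},{"tx":0,"ty":0,"tz":2,"rx":0,"ry":0,"rz":0,"gripper":1},{"tx":0,"ty":0,"tz":0.5,"rx":0,"ry":0,"rz":0,"gripper":1},{"tx":0,"ty":0,"tz":0,"rx":0,"ry":0,"rz":0,"gripper":1},{"tx":0,"ty":0,"tz":0,"rx":0,"ry":0,"rz":0,"gripper":1}], "squeeze": 30}}

```text
clock: 13.2
eef_pos: [460.9, -95.9, 27.1]
tcp_rot: [3.141, 0.0, 1.571]
contact_force: [-0.2, 0.5, 0.0]
opening: 1.004
```

Request:
{"op": "move_arm", "data": {"increments": [{"tx":0,"ty":0,"tz":0,"rx":0,"ry":0,"rz":0,"gripper":0.6},{"tx":0,"ty":0,"tz":0,"rx":0,"ry":0,"rz":0,"gripper":0.4},{"tx":0,"ty":0,"tz":0,"rx":0,"ry":0,"rz":0,"gripper":0.2},{"tx":0,"ty":0,"tz":0,"rx":0,"ry":0,"rz":0,"gripper":0},{"tx":0,"ty":0,"tz":0,"rx":0,"ry":0,"rz":0,"gripper":-0.2},{"tx":0,"ty":0,"tz":0,"rx":0,"ry":0,"rz":0,"gripper":-0.4},{"tx":0,"ty":0,"tz":0,"rx":0,"ry":0,"rz":0,"gripper":-0.5},{"tx":0,"ty":0,"tz":0,"rx":0,"ry":0,"rz":0,"gripper":-0.5}], "squeeze": 30}}

```text
clock: 14.0
eef_pos: [460.5, -96.1, 26.9]
tcp_rot: [3.141, 0.0, 1.571]
contact_force: [-0.5, 0.2, 8.3]
opening: 0.559
```

Request:
{"op": "move_arm", "data": {"increments": [{"tx":0,"ty":0,"tz":-1,"rx":0,"ry":0,"rz":0,"gripper":-0.5},{"tx":0,"ty":0,"tz":-2,"rx":0,"ry":0,"rz":0,"gripper":-0.5},{"tx":0,"ty":0,"tz":-3.5,"rx":0,"ry":0,"rz":0,"gripper":-0.5},{"tx":0,"ty":0,"tz":-3.5,"rx":0,"ry":0,"rz":0,"gripper":-0.5},{"tx":0,"ty":0,"tz":-3,"rx":0,"ry":0,"rz":0,"gripper":-0.5},{"tx":0,"ty":0,"tz":-1,"rx":0,"ry":0,"rz":0,"gripper":-0.5}], "squeeze": 30}}

```text
clock: 14.6
eef_pos: [461.6, -96.4, 169.5]
tcp_rot: [3.137, 0.001, 1.571]
contact_force: [0.5, -0.2, -1.7]
opening: 0.556
```

Request:
{"op": "move_arm", "data": {"increments": [{"tx":1.5,"ty":0.6,"tz":0,"rx":0,"ry":0,"rz":0,"gripper":-0.5},{"tx":3.5,"ty":1.4,"tz":0,"rx":0,"ry":0,"rz":0,"gripper":-0.5},{"tx":4,"ty":1.6,"tz":0,"rx":0,"ry":0,"rz":0,"gripper":-0.5},{"tx":4,"ty":1.6,"tz":0,"rx":0,"ry":0,"rz":0,"gripper":-0.5},{"tx":4,"ty":1.6,"tz":0,"rx":0,"ry":0,"rz":0,"gripper":-0.5},{"tx":4,"ty":1.6,"tz":0,"rx":0,"ry":0,"rz":0,"gripper":-0.5},{"tx":4,"ty":1.6,"tz":0,"rx":0,"ry":0,"rz":0,"gripper":-0.5},{"tx":4,"ty":1.6,"tz":0,"rx":0,"ry":0,"rz":0,"gripper":-0.5},{"tx":3.5,"ty":1.3,"tz":0,"rx":0,"ry":0,"rz":0,"gripper":-0.5},{"tx":2,"ty":0.7,"tz":0,"rx":0,"ry":0,"rz":0,"gripper":-0.5},{"tx":0,"ty":0,"tz":0,"rx":0,"ry":0,"rz":0,"gripper":-0.5},{"tx":0,"ty":0,"tz":0,"rx":0,"ry":0,"rz":0,"gripper":-0.5}], "squeeze": 30}}

```text
clock: 15.8
eef_pos: [595.3, 248.8, 164.9]
tcp_rot: [-3.139, 0.001, 1.572]
contact_force: [-0.2, 0.5, -1.9]
opening: 0.552
```

Request:
{"op": "move_arm", "data": {"increments": [{"tx":0,"ty":0,"tz":0,"rx":0,"ry":0,"rz":0,"gripper":-0.5},{"tx":0,"ty":0,"tz":0,"rx":0,"ry":0,"rz":0,"gripper":-0.5}], "squeeze": 30}}

```text
clock: 16.0
eef_pos: [595.8, 247.9, 166.0]
tcp_rot: [-3.141, 0.0, 1.57]
contact_force: [-0.1, 0.2, -2.1]
opening: 0.55
```

Request:
{"op": "move_arm", "data": {"increments": [{"tx":0.15,"ty":0,"tz":1,"rx":0,"ry":0,"rz":0,"gripper":-0.5},{"tx":0,"ty":0,"tz":3,"rx":0,"ry":0,"rz":0,"gripper":-0.5},{"tx":0,"ty":0,"tz":3,"rx":0,"ry":0,"rz":0,"gripper":-0.5},{"tx":0,"ty":0,"tz":3,"rx":0,"ry":0,"rz":0,"gripper":-0.5},{"tx":0,"ty":0,"tz":1.5,"rx":0,"ry":0,"rz":0,"gripper":-0.5},{"tx":0,"ty":0,"tz":1,"rx":0,"ry":0,"rz":0,"gripper":-0.5},{"tx":0,"ty":0,"tz":0.3,"rx":0,"ry":0,"rz":0,"gripper":-0.5},{"tx":0,"ty":0,"tz":0.2,"rx":0,"ry":0,"rz":0,"gripper":-0.5},{"tx":0,"ty":0,"tz":0,"rx":0,"ry":0,"rz":0,"gripper":-0.5},{"tx":0,"ty":0,"tz":0,"rx":0,"ry":0,"rz":0,"gripper":-0.5}], "squeeze": 30}}

```text
clock: 17.0
eef_pos: [596.9, 250.8, 37.3]
tcp_rot: [3.14, -0.001, 1.571]
contact_force: [0.3, -0.0, -2.3]
opening: 0.553
```

Request:
{"op": "move_arm", "data": {"increments": [{"tx":0,"ty":0,"tz":0.15,"rx":0,"ry":0,"rz":0,"gripper":-0.5},{"tx":0,"ty":0,"tz":0.15,"rx":0,"ry":0,"rz":0,"gripper":-0.5},{"tx":0,"ty":0,"tz":0.05,"rx":0,"ry":0,"rz":0,"gripper":-0.5},{"tx":0,"ty":0,"tz":0,"rx":0,"ry":0,"rz":0,"gripper":-0.5},{"tx":0,"ty":0,"tz":0,"rx":0,"ry":0,"rz":0,"gripper":-0.5}], "squeeze": 30}}

```text
clock: 17.5
eef_pos: [596.2, 250.5, 33.0]
tcp_rot: [3.142, -0.0, 1.571]
contact_force: [-1.9, 0.0, 1.7]
opening: 0.553
```

Contact. Half a millimetre more, then release.

Request:
{"op": "move_arm", "data": {"increments": [{"tx":0,"ty":0,"tz":0.04,"rx":0,"ry":0,"rz":0,"gripper":-0.5},{"tx":0,"ty":0,"tz":0,"rx":0,"ry":0,"rz":0,"gripper":-0.5},{"tx":0,"ty":0,"tz":0,"rx":0,"ry":0,"rz":0,"gripper":0.2},{"tx":0,"ty":0,"tz":0,"rx":0,"ry":0,"rz":0,"gripper":0.4},{"tx":0,"ty":0,"tz":0,"rx":0,"ry":0,"rz":0,"gripper":0.7},{"tx":0,"ty":0,"tz":0,"rx":0,"ry":0,"rz":0,"gripper":1},{"tx":0,"ty":0,"tz":0,"rx":0,"ry":0,"rz":0,"gripper":1}], "squeeze": 30}}

```text
clock: 18.2
eef_pos: [596.2, 250.5, 32.3]
tcp_rot: [-3.142, 0.0, 1.571]
contact_force: [-0.1, -0.2, 0.8]
opening: 0.998
```

Request:
{"op": "move_arm", "data": {"increments": [{"tx":0,"ty":0,"tz":-1,"rx":0,"ry":0,"rz":0,"gripper":1},{"tx":0,"ty":0,"tz":-3,"rx":0,"ry":0,"rz":0,"gripper":1},{"tx":0,"ty":0,"tz":-4,"rx":0,"ry":0,"rz":0,"gripper":1},{"tx":0,"ty":0,"tz":-4,"rx":0,"ry":0,"rz":0,"gripper":1},{"tx":-2,"ty":0,"tz":-1,"rx":0,"ry":0,"rz":0,"gripper":1},{"tx":-4.5,"ty":0,"tz":0,"rx":0,"ry":0,"rz":0,"gripper":1},{"tx":-5,"ty":0,"tz":0,"rx":0,"ry":0,"rz":0,"gripper":1},{"tx":-5,"ty":0,"tz":0,"rx":0,"ry":0,"rz":0,"gripper":1},{"tx":-5,"ty":0,"tz":0,"rx":0,"ry":0,"rz":0,"gripper":1},{"tx":-5,"ty":0,"tz":0,"rx":0,"ry":0,"rz":0,"gripper":1},{"tx":-4.5,"ty":0.1,"tz":0,"rx":0,"ry":0,"rz":0,"gripper":1},{"tx":-2.4,"ty":0.1,"tz":0,"rx":0,"ry":0,"rz":0,"gripper":1}], "squeeze": 30}}

```text
clock: 19.4
eef_pos: [597.5, -87.3, 162.7]
tcp_rot: [3.142, 0.001, 1.569]
contact_force: [-0.0, 0.8, 0.3]
opening: 1.0
```

Request:
{"op": "move_arm", "data": {"increments": [{"tx":0,"ty":0,"tz":0,"rx":0,"ry":0,"rz":0,"gripper":1},{"tx":0,"ty":0,"tz":0,"rx":0,"ry":0,"rz":0,"gripper":1},{"tx":0,"ty":0,"tz":0,"rx":0,"ry":0,"rz":0,"gripper":1}], "squeeze": 30}}

```text
clock: 19.7
eef_pos: [598.0, -82.7, 162.4]
tcp_rot: [-3.141, -0.0, 1.571]
contact_force: [0.3, 0.7, 0.6]
opening: 0.998
```

```bash
cat > chk.py <<'E'
from h import *
for cam in("top","scene"):
    p,d=r.grab_frame(cam); cv2.imwrite(f"pics/last_{cam}.png",p[...,::-1])
    W=cloud(cam,d); z=W[...,2]
    m=((z>74)&(z<98)&(d>0)&(W[...,0]>380)&(W[...,0]<650)&(W[...,1]<320)&(W[...,1]>-400)).astype(np.uint8)
    n,l,s,c=cv2.connectedComponentsWithStats(m)
    for i in range(1,n):
        if s[i,4]>100:
            q=W[l==i]; q=q[q[:,2]>np.percentile(q[:,2],90)-8]; (x,y),rad=cv2.minEnclosingCircle(q[:,:2].astype(np.float32))
            print(cam,"cap",round(x,1),round(y,1),round(rad,1),"topz",np.percentile(q[:,2],[10,50,90]).round(1),p[l==i].mean(0).round())
s=r.sense();print(s["eef_pos"].round(1),s["contact_force"].round(1))
E
python3 chk.py
```

```text
top cap 595.2 251.4 24.3 topz [87.  89.2 91.3] [ 83. 106.  89.]
top cap 567.0 -340.5 22.8 topz [81.9 83.7 85.6] [134. 126.  82.]
top cap 564.8 -199.2 23.9 topz [81.3 83.5 85.4] [95. 37. 35.]
top cap 468.8 182.7 24.3 topz [87.2 89.4 91.5] [ 83.  89. 131.]
scene cap 468.5 182.0 24.2 topz [87.8 90.7 92.5] [114. 127. 172.]
scene cap 596.2 250.1 24.4 topz [87.2 90.4 92.2] [126. 155. 123.]
scene cap 432.1 -317.3 25.9 topz [81.5 84.2 86.1] [ 26.  40. 104.]
scene cap 597.7 -85.1 24.5 topz [81.5 84.1 85.7] [185. 122. 116.]
scene cap 564.7 -201.2 24.3 topz [82.5 85.3 86.9] [119.  38.  31.]
scene cap 567.4 -340.0 25.0 topz [81.9 84.4 86.2] [200. 186. 112.]
[598.1 -82.4 162.4] [-0.3 -0.5  0.2]
```

Blue and green both stand on their well floors (tops at about 90 mm, centres within 2 mm). Next is red.

Request:
{"op": "move_arm", "data": {"increments": [{"tx":-0.2,"ty":0,"tz":2,"rx":0,"ry":0,"rz":0,"gripper":1},{"tx":0,"ty":0,"tz":3,"rx":0,"ry":0,"rz":0,"gripper":1},{"tx":0,"ty":0,"tz":3,"rx":0,"ry":0,"rz":0,"gripper":1},{"tx":0,"ty":0,"tz":3,"rx":0,"ry":0,"rz":0,"gripper":1},{"tx":0,"ty":0,"tz":2,"rx":0,"ry":0,"rz":0,"gripper":1},{"tx":0,"ty":0,"tz":0.6,"rx":0,"ry":0,"rz":0,"gripper":1},{"tx":0,"ty":0,"tz":0,"rx":0,"ry":0,"rz":0,"gripper":1},{"tx":0,"ty":0,"tz":0,"rx":0,"ry":0,"rz":0,"gripper":1}], "squeeze": 30}}

```text
clock: 20.6
eef_pos: [599.0, -85.2, 27.4]
tcp_rot: [3.14, 0.0, 1.571]
contact_force: [0.2, 0.4, 0.9]
opening: 1.003
```

Request:
{"op": "move_arm", "data": {"increments": [{"tx":0,"ty":0,"tz":0,"rx":0,"ry":0,"rz":0,"gripper":0.6},{"tx":0,"ty":0,"tz":0,"rx":0,"ry":0,"rz":0,"gripper":0.4},{"tx":0,"ty":0,"tz":0,"rx":0,"ry":0,"rz":0,"gripper":0.2},{"tx":0,"ty":0,"tz":0,"rx":0,"ry":0,"rz":0,"gripper":0},{"tx":0,"ty":0,"tz":0,"rx":0,"ry":0,"rz":0,"gripper":-0.2},{"tx":0,"ty":0,"tz":0,"rx":0,"ry":0,"rz":0,"gripper":-0.4},{"tx":0,"ty":0,"tz":0,"rx":0,"ry":0,"rz":0,"gripper":-0.5},{"tx":0,"ty":0,"tz":0,"rx":0,"ry":0,"rz":0,"gripper":-0.5}], "squeeze": 30}}

```text
clock: 21.4
eef_pos: [598.5, -85.6, 27.2]
tcp_rot: [3.141, 0.0, 1.571]
contact_force: [-1.4, 0.7, 7.5]
opening: 0.548
```

Request:
{"op": "move_arm", "data": {"increments": [{"tx":0,"ty":0,"tz":-1,"rx":0,"ry":0,"rz":0,"gripper":-0.5},{"tx":0,"ty":0,"tz":-2,"rx":0,"ry":0,"rz":0,"gripper":-0.5},{"tx":0,"ty":0,"tz":-3.5,"rx":0,"ry":0,"rz":0,"gripper":-0.5},{"tx":0,"ty":0,"tz":-3.5,"rx":0,"ry":0,"rz":0,"gripper":-0.5},{"tx":0,"ty":0,"tz":-3,"rx":0,"ry":0,"rz":0,"gripper":-0.5},{"tx":0,"ty":0,"tz":-1,"rx":0,"ry":0,"rz":0,"gripper":-0.5}], "squeeze": 30}}

```text
clock: 22.0
eef_pos: [599.8, -85.8, 170.1]
tcp_rot: [3.137, 0.001, 1.571]
contact_force: [0.7, -0.5, -1.3]
opening: 0.558
```

Request:
{"op": "move_arm", "data": {"increments": [{"tx":1.5,"ty":-0.4,"tz":0,"rx":0,"ry":0,"rz":0,"gripper":-0.5},{"tx":3.5,"ty":-1,"tz":0,"rx":0,"ry":0,"rz":0,"gripper":-0.5},{"tx":4,"ty":-1.2,"tz":0,"rx":0,"ry":0,"rz":0,"gripper":-0.5},{"tx":4,"ty":-1.2,"tz":0,"rx":0,"ry":0,"rz":0,"gripper":-0.5},{"tx":4,"ty":-1.2,"tz":0,"rx":0,"ry":0,"rz":0,"gripper":-0.5},{"tx":4,"ty":-1.2,"tz":0,"rx":0,"ry":0,"rz":0,"gripper":-0.5},{"tx":4,"ty":-1.2,"tz":0,"rx":0,"ry":0,"rz":0,"gripper":-0.5},{"tx":4,"ty":-1.2,"tz":0,"rx":0,"ry":0,"rz":0,"gripper":-0.5},{"tx":3.7,"ty":-1,"tz":0,"rx":0,"ry":0,"rz":0,"gripper":-0.5},{"tx":2.3,"ty":-0.7,"tz":0,"rx":0,"ry":0,"rz":0,"gripper":-0.5},{"tx":1.3,"ty":-0.3,"tz":0,"rx":0,"ry":0,"rz":0,"gripper":-0.5},{"tx":0,"ty":0,"tz":0,"rx":0,"ry":0,"rz":0,"gripper":-0.5}], "squeeze": 30}}

```text
clock: 23.2
eef_pos: [490.9, 278.6, 165.1]
tcp_rot: [-3.14, 0.001, 1.573]
contact_force: [0.2, -0.3, -1.1]
opening: 0.558
```

Request:
{"op": "move_arm", "data": {"increments": [{"tx":0,"ty":0,"tz":0,"rx":0,"ry":0,"rz":0,"gripper":-0.5},{"tx":0,"ty":0,"tz":0,"rx":0,"ry":0,"rz":0,"gripper":-0.5},{"tx":0,"ty":0,"tz":0,"rx":0,"ry":0,"rz":0,"gripper":-0.5}], "squeeze": 30}}

```text
clock: 23.5
eef_pos: [492.5, 276.4, 166.3]
tcp_rot: [-3.141, 0.0, 1.569]
contact_force: [-0.1, 0.6, -0.3]
opening: 0.552
```

Request:
{"op": "move_arm", "data": {"increments": [{"tx":0,"ty":0,"tz":1,"rx":0,"ry":0,"rz":0,"gripper":-0.5},{"tx":0,"ty":0,"tz":3,"rx":0,"ry":0,"rz":0,"gripper":-0.5},{"tx":0,"ty":0,"tz":3,"rx":0,"ry":0,"rz":0,"gripper":-0.5},{"tx":0,"ty":0,"tz":3,"rx":0,"ry":0,"rz":0,"gripper":-0.5},{"tx":0,"ty":0,"tz":1.5,"rx":0,"ry":0,"rz":0,"gripper":-0.5},{"tx":0,"ty":0,"tz":1,"rx":0,"ry":0,"rz":0,"gripper":-0.5},{"tx":0,"ty":0,"tz":0.3,"rx":0,"ry":0,"rz":0,"gripper":-0.5},{"tx":0,"ty":0,"tz":0.2,"rx":0,"ry":0,"rz":0,"gripper":-0.5},{"tx":0,"ty":0,"tz":0,"rx":0,"ry":0,"rz":0,"gripper":-0.5},{"tx":0,"ty":0,"tz":0,"rx":0,"ry":0,"rz":0,"gripper":-0.5},{"tx":0,"ty":0,"tz":0,"rx":0,"ry":0,"rz":0,"gripper":-0.5}], "squeeze": 30}}

```text
clock: 24.6
eef_pos: [492.7, 277.7, 37.1]
tcp_rot: [3.14, -0.001, 1.571]
contact_force: [0.4, -1.5, -1.2]
opening: 0.552
```

Request:
{"op": "move_arm", "data": {"increments": [{"tx":0,"ty":0,"tz":0.15,"rx":0,"ry":0,"rz":0,"gripper":-0.5},{"tx":0,"ty":0,"tz":0.15,"rx":0,"ry":0,"rz":0,"gripper":-0.5},{"tx":0,"ty":0,"tz":0.08,"rx":0,"ry":0,"rz":0,"gripper":-0.5},{"tx":0,"ty":0,"tz":0,"rx":0,"ry":0,"rz":0,"gripper":-0.5},{"tx":0,"ty":0,"tz":0,"rx":0,"ry":0,"rz":0,"gripper":-0.5}], "squeeze": 30}}

```text
clock: 25.1
eef_pos: [492.3, 277.5, 33.1]
tcp_rot: [3.141, -0.0, 1.571]
contact_force: [-1.1, -1.5, 6.5]
opening: 0.551
```

Request:
{"op": "move_arm", "data": {"increments": [{"tx":0,"ty":0,"tz":0,"rx":0,"ry":0,"rz":0,"gripper":0.2},{"tx":0,"ty":0,"tz":0,"rx":0,"ry":0,"rz":0,"gripper":0.4},{"tx":0,"ty":0,"tz":0,"rx":0,"ry":0,"rz":0,"gripper":0.7},{"tx":0,"ty":0,"tz":0,"rx":0,"ry":0,"rz":0,"gripper":1},{"tx":0,"ty":0,"tz":0,"rx":0,"ry":0,"rz":0,"gripper":1},{"tx":0,"ty":0,"tz":-1,"rx":0,"ry":0,"rz":0,"gripper":1},{"tx":0,"ty":0,"tz":-3,"rx":0,"ry":0,"rz":0,"gripper":1},{"tx":0,"ty":0,"tz":-4,"rx":0,"ry":0,"rz":0,"gripper":1},{"tx":0,"ty":0,"tz":-4,"rx":0,"ry":0,"rz":0,"gripper":1},{"tx":-2,"ty":0.3,"tz":-1,"rx":0,"ry":0,"rz":0,"gripper":1},{"tx":-4.5,"ty":0.6,"tz":0,"rx":0,"ry":0,"rz":0,"gripper":1},{"tx":-4.8,"ty":0.6,"tz":0,"rx":0,"ry":0,"rz":0,"gripper":1}], "squeeze": 30}}

```text
clock: 26.3
eef_pos: [507.7, 164.1, 164.2]
tcp_rot: [3.139, -0.001, 1.573]
contact_force: [0.8, -1.0, -0.4]
opening: 1.001
```

Request:
{"op": "move_arm", "data": {"increments": [{"tx":-4.8,"ty":0.6,"tz":0,"rx":0,"ry":0,"rz":0,"gripper":1},{"tx":-4.8,"ty":0.6,"tz":0,"rx":0,"ry":0,"rz":0,"gripper":1},{"tx":-4.8,"ty":0.6,"tz":0,"rx":0,"ry":0,"rz":0,"gripper":1},{"tx":-4.8,"ty":0.6,"tz":0,"rx":0,"ry":0,"rz":0,"gripper":1},{"tx":-4.8,"ty":0.6,"tz":0,"rx":0,"ry":0,"rz":0,"gripper":1},{"tx":-4.8,"ty":0.6,"tz":0,"rx":0,"ry":0,"rz":0,"gripper":1},{"tx":-4.8,"ty":0.6,"tz":0,"rx":0,"ry":0,"rz":0,"gripper":1},{"tx":-4.8,"ty":0.6,"tz":0,"rx":0,"ry":0,"rz":0,"gripper":1},{"tx":-4.8,"ty":0.6,"tz":0,"rx":0,"ry":0,"rz":0,"gripper":1},{"tx":-4.5,"ty":0.6,"tz":0,"rx":0,"ry":0,"rz":0,"gripper":1},{"tx":-2,"ty":0,"tz":0,"rx":0,"ry":0,"rz":0,"gripper":1},{"tx":-0.7,"ty":0,"tz":0,"rx":0,"ry":0,"rz":0,"gripper":1}], "squeeze": 30}}

```text
clock: 27.5
eef_pos: [566.8, -341.5, 162.9]
tcp_rot: [3.141, 0.0, 1.569]
contact_force: [-0.2, 1.4, -0.4]
opening: 0.998
```

Request:
{"op": "move_arm", "data": {"increments": [{"tx":0,"ty":0,"tz":0,"rx":0,"ry":0,"rz":0,"gripper":1},{"tx":0,"ty":0,"tz":0,"rx":0,"ry":0,"rz":0,"gripper":1},{"tx":0,"ty":0,"tz":0,"rx":0,"ry":0,"rz":0,"gripper":1}], "squeeze": 30}}

```text
clock: 27.8
eef_pos: [567.3, -337.8, 162.7]
tcp_rot: [-3.141, -0.0, 1.572]
contact_force: [0.3, 0.1, 0.6]
opening: 0.998
```

```bash
python3 chk.py
```

```text
top cap 595.1 251.4 24.2 topz [87.1 89.4 91.4] [ 87. 111.  93.]
top cap 567.8 -338.5 24.1 topz [81.4 83.7 85.9] [134. 128.  90.]
top cap 565.0 -200.3 24.2 topz [81.2 83.6 85.3] [98. 40. 37.]
top cap 491.8 277.7 23.9 topz [86.8 89.  91.1] [128.  83.  84.]
top cap 468.2 183.4 24.3 topz [87.1 89.3 91.2] [ 88.  93. 137.]
top cap 432.0 -317.2 24.9 topz [81.5 83.6 85.6] [32. 39. 86.]
scene cap 491.1 278.5 25.0 topz [88.1 91.1 92.7] [163. 113. 107.]
scene cap 469.0 183.3 24.5 topz [86.7 90.7 92.4] [109. 122. 165.]
scene cap 596.5 251.0 24.0 topz [87.9 90.5 92.2] [122. 149. 119.]
scene cap 432.9 -316.5 24.8 topz [81.2 84.3 86.1] [ 24.  38. 101.]
scene cap 565.0 -201.5 24.4 topz [82.6 85.1 87. ] [114.  37.  29.]
scene cap 568.2 -339.6 24.7 topz [81.6 84.5 86.1] [194. 180. 108.]
[ 567.4 -338.2  162.8] [-0.   0.4  0.1]
```

Red is seated. Next is amber, at (568,-339.3).

Request:
{"op": "move_arm", "data": {"increments": [{"tx":-0.1,"ty":0.05,"tz":2,"rx":0,"ry":0,"rz":0,"gripper":1},{"tx":0,"ty":0,"tz":3,"rx":0,"ry":0,"rz":0,"gripper":1},{"tx":0,"ty":0,"tz":3,"rx":0,"ry":0,"rz":0,"gripper":1},{"tx":0,"ty":0,"tz":3,"rx":0,"ry":0,"rz":0,"gripper":1},{"tx":0,"ty":0,"tz":2,"rx":0,"ry":0,"rz":0,"gripper":1},{"tx":0,"ty":0,"tz":0.6,"rx":0,"ry":0,"rz":0,"gripper":1},{"tx":0,"ty":0,"tz":0,"rx":0,"ry":0,"rz":0,"gripper":1},{"tx":0,"ty":0,"tz":0,"rx":0,"ry":0,"rz":0,"gripper":1}], "squeeze": 30}}

```text
clock: 28.7
eef_pos: [568.5, -340.7, 27.7]
tcp_rot: [3.14, 0.001, 1.571]
contact_force: [0.2, -0.2, 0.3]
opening: 0.999
```

Request:
{"op": "move_arm", "data": {"increments": [{"tx":0,"ty":0,"tz":0,"rx":0,"ry":0,"rz":0,"gripper":0.6},{"tx":0,"ty":0,"tz":0,"rx":0,"ry":0,"rz":0,"gripper":0.4},{"tx":0,"ty":0,"tz":0,"rx":0,"ry":0,"rz":0,"gripper":0.2},{"tx":0,"ty":0,"tz":0,"rx":0,"ry":0,"rz":0,"gripper":0},{"tx":0,"ty":0,"tz":0,"rx":0,"ry":0,"rz":0,"gripper":-0.2},{"tx":0,"ty":0,"tz":0,"rx":0,"ry":0,"rz":0,"gripper":-0.4},{"tx":0,"ty":0,"tz":0,"rx":0,"ry":0,"rz":0,"gripper":-0.5},{"tx":0,"ty":0,"tz":0,"rx":0,"ry":0,"rz":0,"gripper":-0.5}], "squeeze": 30}}

```text
clock: 29.5
eef_pos: [568.1, -340.8, 27.5]
tcp_rot: [3.141, 0.001, 1.571]
contact_force: [-1.8, 0.6, 6.7]
opening: 0.558
```

Request:
{"op": "move_arm", "data": {"increments": [{"tx":0,"ty":0,"tz":-1,"rx":0,"ry":0,"rz":0,"gripper":-0.5},{"tx":0,"ty":0,"tz":-2,"rx":0,"ry":0,"rz":0,"gripper":-0.5},{"tx":0,"ty":0,"tz":-3.5,"rx":0,"ry":0,"rz":0,"gripper":-0.5},{"tx":0,"ty":0,"tz":-3.5,"rx":0,"ry":0,"rz":0,"gripper":-0.5},{"tx":0,"ty":0,"tz":-3,"rx":0,"ry":0,"rz":0,"gripper":-0.5},{"tx":0,"ty":0,"tz":-1,"rx":0,"ry":0,"rz":0,"gripper":-0.5},{"tx":1.5,"ty":0,"tz":0,"rx":0,"ry":0,"rz":0,"gripper":-0.5},{"tx":3.5,"ty":0,"tz":0,"rx":0,"ry":0,"rz":0,"gripper":-0.5},{"tx":4,"ty":0,"tz":0,"rx":0,"ry":0,"rz":0,"gripper":-0.5},{"tx":4,"ty":0,"tz":0,"rx":0,"ry":0,"rz":0,"gripper":-0.5}], "squeeze": 30}}

```text
clock: 30.5
eef_pos: [566.0, -208.1, 164.4]
tcp_rot: [-3.139, -0.001, 1.57]
contact_force: [0.3, 0.1, -1.3]
opening: 0.552
```

Request:
{"op": "move_arm", "data": {"increments": [{"tx":4,"ty":0,"tz":0,"rx":0,"ry":0,"rz":0,"gripper":-0.5},{"tx":4,"ty":0,"tz":0,"rx":0,"ry":0,"rz":0,"gripper":-0.5},{"tx":4,"ty":0,"tz":0,"rx":0,"ry":0,"rz":0,"gripper":-0.5},{"tx":4,"ty":0,"tz":0,"rx":0,"ry":0,"rz":0,"gripper":-0.5},{"tx":4,"ty":0,"tz":0,"rx":0,"ry":0,"rz":0,"gripper":-0.5},{"tx":4,"ty":0,"tz":0,"rx":0,"ry":0,"rz":0,"gripper":-0.5},{"tx":4,"ty":0.1,"tz":0,"rx":0,"ry":0,"rz":0,"gripper":-0.5},{"tx":4,"ty":0.1,"tz":0,"rx":0,"ry":0,"rz":0,"gripper":-0.5},{"tx":3,"ty":0.1,"tz":0,"rx":0,"ry":0,"rz":0,"gripper":-0.5},{"tx":1.6,"ty":0,"tz":0,"rx":0,"ry":0,"rz":0,"gripper":-0.5},{"tx":0,"ty":0,"tz":0,"rx":0,"ry":0,"rz":0,"gripper":-0.5},{"tx":0,"ty":0,"tz":0,"rx":0,"ry":0,"rz":0,"gripper":-0.5}], "squeeze": 30}}

```text
clock: 31.7
eef_pos: [569.7, 155.1, 165.5]
tcp_rot: [-3.14, 0.001, 1.572]
contact_force: [-0.4, 0.4, -1.6]
opening: 0.553
```

Request:
{"op": "move_arm", "data": {"increments": [{"tx":0,"ty":0,"tz":0,"rx":0,"ry":0,"rz":0,"gripper":-0.5},{"tx":0,"ty":0,"tz":0,"rx":0,"ry":0,"rz":0,"gripper":-0.5},{"tx":0,"ty":0,"tz":0,"rx":0,"ry":0,"rz":0,"gripper":-0.5}], "squeeze": 30}}

```text
clock: 32.0
eef_pos: [570.8, 154.5, 166.6]
tcp_rot: [-3.142, 0.0, 1.569]
contact_force: [0.7, 0.3, -1.5]
opening: 0.555
```

Request:
{"op": "move_arm", "data": {"increments": [{"tx":0,"ty":0,"tz":1,"rx":0,"ry":0,"rz":0,"gripper":-0.5},{"tx":0,"ty":0,"tz":3,"rx":0,"ry":0,"rz":0,"gripper":-0.5},{"tx":0,"ty":0,"tz":3,"rx":0,"ry":0,"rz":0,"gripper":-0.5},{"tx":0,"ty":0,"tz":3,"rx":0,"ry":0,"rz":0,"gripper":-0.5},{"tx":0,"ty":0,"tz":1.5,"rx":0,"ry":0,"rz":0,"gripper":-0.5},{"tx":0,"ty":0,"tz":1,"rx":0,"ry":0,"rz":0,"gripper":-0.5},{"tx":0,"ty":0,"tz":0.3,"rx":0,"ry":0,"rz":0,"gripper":-0.5},{"tx":0,"ty":0,"tz":0.2,"rx":0,"ry":0,"rz":0,"gripper":-0.5},{"tx":0,"ty":0,"tz":0,"rx":0,"ry":0,"rz":0,"gripper":-0.5},{"tx":0,"ty":0,"tz":0,"rx":0,"ry":0,"rz":0,"gripper":-0.5},{"tx":0,"ty":0,"tz":0,"rx":0,"ry":0,"rz":0,"gripper":-0.5}], "squeeze": 30}}

```text
clock: 33.1
eef_pos: [571.2, 155.6, 37.4]
tcp_rot: [3.14, -0.0, 1.571]
contact_force: [-0.6, -0.2, -1.4]
opening: 0.551
```

Request:
{"op": "move_arm", "data": {"increments": [{"tx":0,"ty":0,"tz":0.15,"rx":0,"ry":0,"rz":0,"gripper":-0.5},{"tx":0,"ty":0,"tz":0.15,"rx":0,"ry":0,"rz":0,"gripper":-0.5},{"tx":0,"ty":0,"tz":0.06,"rx":0,"ry":0,"rz":0,"gripper":-0.5},{"tx":0,"ty":0,"tz":0,"rx":0,"ry":0,"rz":0,"gripper":-0.5},{"tx":0,"ty":0,"tz":0,"rx":0,"ry":0,"rz":0,"gripper":-0.5}], "squeeze": 30}}

```text
clock: 33.6
eef_pos: [570.8, 155.5, 33.4]
tcp_rot: [3.141, -0.0, 1.571]
contact_force: [-2.3, -0.9, 5.1]
opening: 0.554
```

Contact. Release, lift and back off clear.

Request:
{"op": "move_arm", "data": {"increments": [{"tx":0,"ty":0,"tz":0,"rx":0,"ry":0,"rz":0,"gripper":0.2},{"tx":0,"ty":0,"tz":0,"rx":0,"ry":0,"rz":0,"gripper":0.4},{"tx":0,"ty":0,"tz":0,"rx":0,"ry":0,"rz":0,"gripper":0.7},{"tx":0,"ty":0,"tz":0,"rx":0,"ry":0,"rz":0,"gripper":1},{"tx":0,"ty":0,"tz":0,"rx":0,"ry":0,"rz":0,"gripper":1},{"tx":0,"ty":0,"tz":-1,"rx":0,"ry":0,"rz":0,"gripper":1},{"tx":0,"ty":0,"tz":-3,"rx":0,"ry":0,"rz":0,"gripper":1},{"tx":0,"ty":0,"tz":-4,"rx":0,"ry":0,"rz":0,"gripper":1},{"tx":0,"ty":0,"tz":-4,"rx":0,"ry":0,"rz":0,"gripper":1},{"tx":0,"ty":0,"tz":-4,"rx":0,"ry":0,"rz":0,"gripper":1},{"tx":-2,"ty":0,"tz":-2,"rx":0,"ry":0,"rz":0,"gripper":1},{"tx":-4,"ty":0,"tz":0,"rx":0,"ry":0,"rz":0,"gripper":1}], "squeeze": 30}}

```text
clock: 34.8
eef_pos: [572.9, 97.0, 217.7]
tcp_rot: [3.134, -0.002, 1.574]
contact_force: [0.1, -0.8, 0.1]
opening: 0.991
```

Request:
{"op": "move_arm", "data": {"increments": [{"tx":-4,"ty":0,"tz":0,"rx":0,"ry":0,"rz":0,"gripper":1},{"tx":-4,"ty":0,"tz":0,"rx":0,"ry":0,"rz":0,"gripper":1},{"tx":-4,"ty":0,"tz":0,"rx":0,"ry":0,"rz":0,"gripper":1},{"tx":-3,"ty":0,"tz":0,"rx":0,"ry":0,"rz":0,"gripper":1},{"tx":-1,"ty":0,"tz":0,"rx":0,"ry":0,"rz":0,"gripper":1},{"tx":0,"ty":0,"tz":0,"rx":0,"ry":0,"rz":0,"gripper":1},{"tx":0,"ty":0,"tz":0,"rx":0,"ry":0,"rz":0,"gripper":1},{"tx":0,"ty":0,"tz":0,"rx":0,"ry":0,"rz":0,"gripper":1}], "squeeze": 30}}

```text
clock: 35.6
eef_pos: [570.7, -63.3, 213.1]
tcp_rot: [-3.142, -0.0, 1.572]
contact_force: [0.2, 0.4, -0.4]
opening: 1.001
```

```bash
python3 chk.py
```

```text
top cap 595.2 251.5 24.2 topz [86.5 89.1 90.8] [ 81. 103.  86.]
top cap 570.6 156.4 23.6 topz [86.9 89.1 91. ] [127. 128.  91.]
top cap 564.8 -196.1 22.9 topz [81.3 83.4 85.3] [81. 36. 34.]
top cap 491.9 277.9 23.9 topz [87.  89.2 91. ] [120.  77.  78.]
top cap 468.8 182.9 24.3 topz [87.5 89.3 91.2] [ 82.  87. 128.]
scene cap 491.7 279.5 26.1 topz [87.9 91.3 93. ] [167. 115. 109.]
scene cap 468.2 180.1 25.6 topz [87.8 90.7 92.6] [112. 126. 170.]
scene cap 595.9 250.8 24.4 topz [87.4 90.6 91.9] [125. 153. 121.]
scene cap 571.0 155.3 24.7 topz [86.5 90.4 92.1] [186. 172. 114.]
scene cap 433.2 -317.5 24.5 topz [81.4 84.3 86.4] [ 26.  40. 103.]
scene cap 564.4 -201.2 24.7 topz [82.7 85.3 86.9] [118.  38.  30.]
[570.8 -63.4 213. ] [-0.8  0.3 -0.2]
```

View pics/last_scene.png

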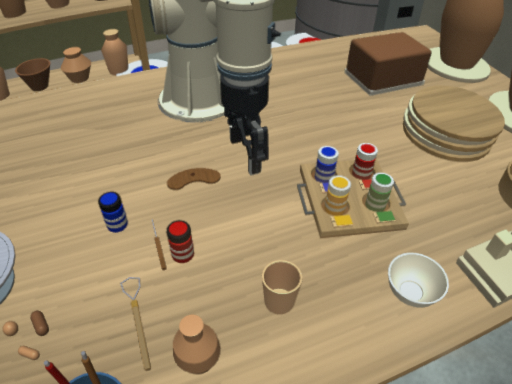

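All four white-capped jars stand upright by their matching tiles, at about (156,327), (158,366), (190,339) and (190,381). The black-capped jars have not moved, at (212,114) and (241,180). Handing in.

```bash
python3 -c "
from rig import r
print(r.sign_off())"
```

```text
the job is handed in; nothing more can be done
None
```

All four white-capped jars (blue, green, red, amber) are standing upright in the wells with their matching tiles. I lowered each one until it touched the floor, then let go. The job was handed in at about 36 s of the 99 s allowed.

- **Placement:** the last depth check put each jar's top at about 90 mm, which matches standing on the 6 mm well floor. All four are within about 3 mm of their well centres.
- **Black-capped jars:** both still stand where they were, within camera error. In the last top picture the arm partly hid low_red and fully hid low_blue, so for low_blue I relied on the scene camera and earlier checks.
- **Forces:** the readings I took never passed 10 N, and the gripper was clear of everything at hand-in.
- **Problems:** no check failed. My first two move calls were refused as invalid and moved nothing; once each row listed every field, the moves went through.

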